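# Shut down the spool winder and open its guard

## Robot

A 6-joint arm with a two-finger parallel gripper is mounted at the origin on the work surface; the furniture and walls round the work are solid. World frame = base frame: x ahead of the robot, y to its left, z up, the work surface at z = 0. Lengths are in mm, angles in rad, forces in N, time in s.
With the tool pointing down it reaches from about 275 to 1000 mm from the base axis. Payload 8.4 kg.
Tool frame: the origin (TCP) lies on the centre line of the jaws, within the pads' length; the fingertips stand 17 mm ahead of it and the grasp point (between the pads) lies 2 mm behind it; z points along the fingers, y is the line along which they close (so a half turn about z gives the same grasp; the last joint's range is limited). The gripper opens to 85 mm and grips with 20 to 120 N. Pads are 22 mm wide; open, the fingers measure 114 mm over their backs; the gripper's body (76 mm by 85 mm) begins 54 mm behind the grasp point. The pads swing forward as they close: fully open they stand 13 mm farther back than shut.
Start: joints at [-1.278, 0.353, 1.633, -0, 1.155, -0.002], TCP at [181.591, -598.041, 248.281] pointing down, gripper open.
Joint ranges: [-2.63, 2.63], [-0.92, 2.1], [0.06, 2.66], [-1.3, 4.44], [0, 2.69], [-3.02, 3.02]. Speed limits (rad/s): [2.22, 2.22, 2.79, 3.14, 3.14, 3.14].

## Interface

Orientations are given as [roll, pitch, yaw] about the fixed x, y, z axes, in that order (R = Rz(yaw) Ry(pitch) Rx(roll)).
In Python, from rig import r, eyes gives the robot as it stands. The module is installed in compiled form; this text tells all that it offers.
- The arm moves only by the shell command python3 -m inch 'ROWS' [FORCE]. ROWS is JSON, a list of rows, each a list of 7 numbers: the shift along the tool's x, y, z in m, then the turn, a rotation vector about the tool's x, y, z in degrees, then the closure, from -1 (fully open) to 1 (shut). In form: [[x, y, z, rx, ry, rz, gripper], ...]. A call has 1 to 8 rows; each row shifts and turns the commanded pose from where the row before left it, along the tool's axes as they then stand; what a row does not reach is not made up. A row lasts 1/10 s, in which the tool goes at most 50 mm and 8.59 degrees, less where a joint would pass 70% of its speed; a pose out of reach is approached as far as the arm can. A call with a gripper value outside its range is refused whole. The fingers move at their own pace and stop on an object; FORCE is the grip in N (left out, the last holds). Time passes only in rows, so rows that do not move let the fingers close. It gives the time, the measured TCP pose, the force, the opening and the grip force at its end, in the units of the state.
- r.sense(): the state, without advancing time (a new reading comes with each control period).
- eyes.grab_frame(name): name is "side" or "top"; returns a dict with "img" (400x640x3 uint8, blue, green, red), "fx", "fy", "cx", "cy" (pixels), "R" (3x3) and "t" (3): a world point X has camera coordinates R X + t. Camera axes: x right, y down, z forward; pixel columns grow to the right and rows downward; lengths in mm; the calibration is good to about 2 mm. A picture is of the moment at which its call begins. There is no depth.
- r.sign_off(): hands the job in; it is judged then, once.
The state is a dict: "clock": time; "qpos": joint angles; "qvel": joint speeds; "joint_efforts": joint torques, N m; "eef_pos": TCP position; "tcp_rot": TCP orientation; "contact_force": force on the tool from outside, world axes, zero at the start; "wrist_torque": the same for the moment, N m; "opening": opening from 0.0 (shut) to 1.0 (fully open); "grasp_force": force on a finger pad.
Only numpy, scipy, OpenCV 4.12 (cv2) and the standard library are available. Lean on these libraries where they do the work, as an engineer would, in place of code of your own. Each camera call takes 0.05 s, during which the arm holds its last target. There are 200 camera calls.

## Task

Make the spool winder safe for a spool change, pressing with the fingertips only: press the mushroom-headed stop key fully in so that the start key jumps up, then switch the mains rocker off by pressing down its raised end, then press the guard's catch so that the clear guard springs open by itself. Do it in that order, do not push or lift the guard, and do not move any of the loose things lying about. Leave the machine stopped, switched off and with its guard fully open.

Things in the scene. Friction and masses are not known exactly. Their poses are not given: they have to be found in the camera images.
- winder: spool winder, grey machine 240 deep (x), 320 wide (y), fixed; flat deck at 65 mm. Origin: centre of the underside, on the bench; x to its rear, y to the operator's left, z up. Controls along the deck's front edge, pressed straight down; their y: catch pad 0.060, start key 0.002, stop key -0.050, rocker -0.116. Behind the keys an 8 mm high steel bar; 75 mm behind them the gearbox, 143 mm high
- stop_key (a joint): travel of the stop key in m: 0 = out, 0.007 = fully in. About 5 N starts it; past half travel it snaps home and stays in. It is linked to the start key: as it goes in, the start key comes up by as much
- stop_top (a point): centre of the top of the stop key, a black mushroom head 36 mm in diameter; this point is 87 mm above the bench when the key is out, 80 mm when in
- start_key (a joint): travel of the start key in m: 0 = in (machine started, as found), 0.007 = up. It rises as the stop key goes in, and falls as that comes out
- start_top (a point): centre of the top of the start key, a black flat round button 24 mm in diameter inside a raised ring 34 mm across and 7 mm high; while in, its top lies below the ring's rim (68 mm above the bench)
- mains_rocker (a joint): angle of the mains rocker in rad: 0 = on (as found: left end down, right end raised), 0.4 = off (right end fully down). About 3.5 to 4 N on the end starts it; past the middle it snaps over and stays
- rocker_off_end (a point): middle of the top face of the rocker's right-hand half, the end to be pressed for off, 16 mm right of the pivot; about 81 mm above the bench while on, 74 mm when off. The rocker is black, 48 mm long (along the machine's y) and 27 mm wide, in a grey frame
- catch (a joint): angle of the guard's catch in rad: 0 = at rest, 0.21 = pad fully down, springs back when let go. It lets go of the guard at about 0.14. While the rocker is on, the steel interlock bar blocks it at about 0.05
- catch_pad (a point): middle of the ribbed top of the catch's black pad, 36 mm wide (y) and 44 mm long (x), 34 mm in front of its pivot and 50 mm in front of the guard's foot; 81 mm above the bench at rest. It must go down about 5 mm here, 7 mm at most, against 3 to 5 N
- guard (a joint): angle of the clear guard in rad: 0 = shut, 1.25 = fully open. Once the catch lets go its own spring raises it fully in about 3 s; it turns about its rear edge, its front edge going up and back
- guard_pane: the clear plastic guard over the spool, 170 wide, 122 deep and 88 mm high above the deck, edged in aluminium; origin on its hinge line at the rear, 75 mm above the bench
- spool_red: spare wire spool, 58 mm diameter x 40, standing in front of the winder; loose, origin at the centre of its underside; leave it alone
- bolt_a: hex bolt standing on its head, 68 mm tall, in front of the winder; loose, origin at the centre of its underside; leave it alone
- bolt_b: hex bolt standing on its head, 54 mm tall, in front of the winder; loose, origin at the centre of its underside; leave it alone
- gear_white: white spur gear, 56 mm diameter x 15, lying on the winder's gearbox; loose, origin at the centre of its underside; leave it alone
- tape_measure: pocket tape measure, 36 x 89 x 65 mm, left of the winder; loose, origin at the centre of its underside; leave it alone
- wax_tin: round tin, 70 mm diameter x 30, left of the winder; loose, origin at the centre of its underside; leave it alone
- gear_blue: blue spur gear, 60 mm diameter x 16, lying left of the winder; loose, origin at the centre of its underside; leave it alone
- angle_bracket: steel angle bracket, 40 x 70 x 69 mm, left of the winder, near the robot; loose, origin at the centre of its underside; leave it alone
- glue_bottle: glue bottle, 61 mm diameter, 184 mm tall, far left of the winder; loose, origin at the centre of its underside; leave it alone

How it is judged:
By the outcome, as a careful person would: the job done as asked, in the order asked, and still so for the second after the job is handed in, with the robot touching nothing.
It also fails if it takes over 48 s, if anything falls off the work surface, if the arm or the gripper's body presses on something with over 40 N, if the wrist force passes 120 N, or if a joint passes its speed limit or range.

## Working session

There is one attempt and no reset: what is moved stays moved. The work goes in short steps, Python scripts to look and compute and a shell command to move; the robot and the scene stay as the last step left them, time stands still between calls to the robot, and variables do not carry over. Pictures are saved under pics/ and viewed, at most 10 in all, crops included, and the job is handed in when it is done.

```bash
mkdir -p pics; python3 - <<'E'
from rig import r, eyes
import cv2
s=r.sense(); print({k:s[k] for k in s})
for n in("top","side"):
    f=eyes.grab_frame(n); cv2.imwrite(f"pics/{n}0.png",f["img"]); print(n,f["fx"],f["fy"],f["cx"],f["cy"],f["R"],f["t"])
E
```

```text
{'clock': 0.0, 'qpos': array([-1.27837506e+00,  3.53650866e-01,  1.63413708e+00, -1.19292775e-05,
        1.15519176e+00, -2.41384273e-03]), 'qvel': array([ 0.00105955,  0.00103922, -0.00077522, -0.00080559,  0.00055196,
       -0.00011835]), 'joint_efforts': array([ 2.13160420e-03, -6.05246472e+01, -3.42068624e+01, -9.69689813e-05,
        9.14415345e-03, -9.03238401e-06]), 'eef_pos': array([ 181.47190211, -597.60229573,  247.55870575]), 'tcp_rot': array([-3.14020559e+00,  7.55894158e-06,  2.94839938e-01]), 'contact_force': array([-0.07459116, -0.63668805,  0.416457  ]), 'wrist_torque': array([ 0.04110449,  0.00110186, -0.0567653 ]), 'grasp_force': 0.0, 'opening': 1.0000511743394782}
top 400.7878928001561 400.7878928001561 315.30926026479113 193.52471388084055 [[ 0.02259155 -0.99956242  0.01909449]
 [-0.98336297 -0.02566069 -0.17982992]
 [ 0.1802412  -0.01471418 -0.98351238]] [ -35.5177453   506.44488725 1018.16429905]
side 475.50764667997527 475.50764667997527 326.9912825053978 196.19882134252444 [[ 0.96517156 -0.26147855 -0.00853427]
 [-0.11880415 -0.40900051 -0.90476746]
 [ 0.23308677  0.87426972 -0.4258204 ]] [-489.02221102  153.68931774 1256.92585357]
```

View pics/top0.png

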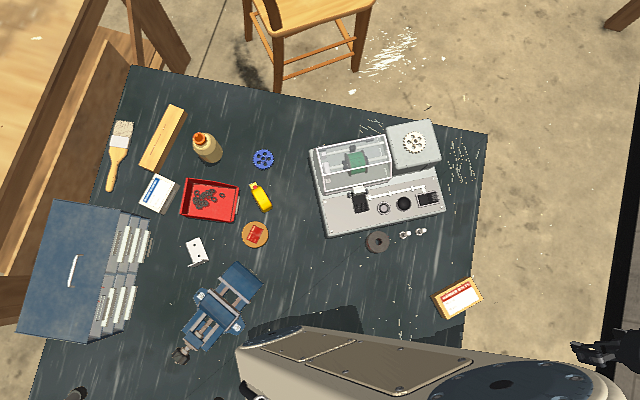

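View pics/side0.png

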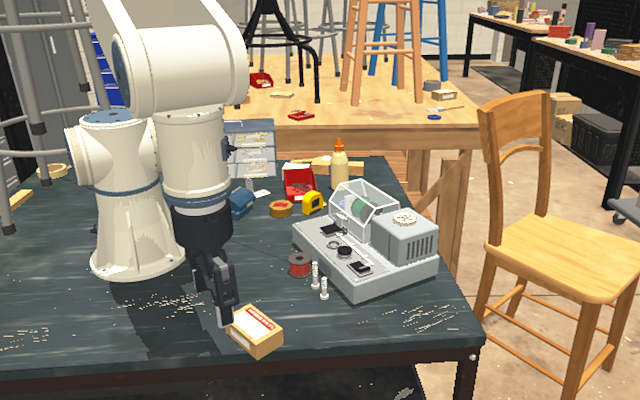

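The top view shows the winder at about (310-445, 120-237), with the catch at (360,201), start at (383,208), stop at (404,204) and rocker at (428,198). In the side view they are at (333,230), (335,243), (344,252) and (359,267). I'll enlarge both views next.

```bash
python3 - <<'E'
import cv2,numpy as np
a=cv2.imread("pics/top0.png")[165:255,300:460]; b=cv2.imread("pics/side0.png")[205:315,285:445]
k=dict(fx=5,fy=5,interpolation=cv2.INTER_CUBIC)
a=cv2.resize(a[10:70],None,**k);b=cv2.resize(b[10:70],None,**k)
cv2.imwrite("pics/crop0.png",np.vstack([a[:300],b[:300]]))
E
```

```text
(no output)
```

View pics/crop0.png

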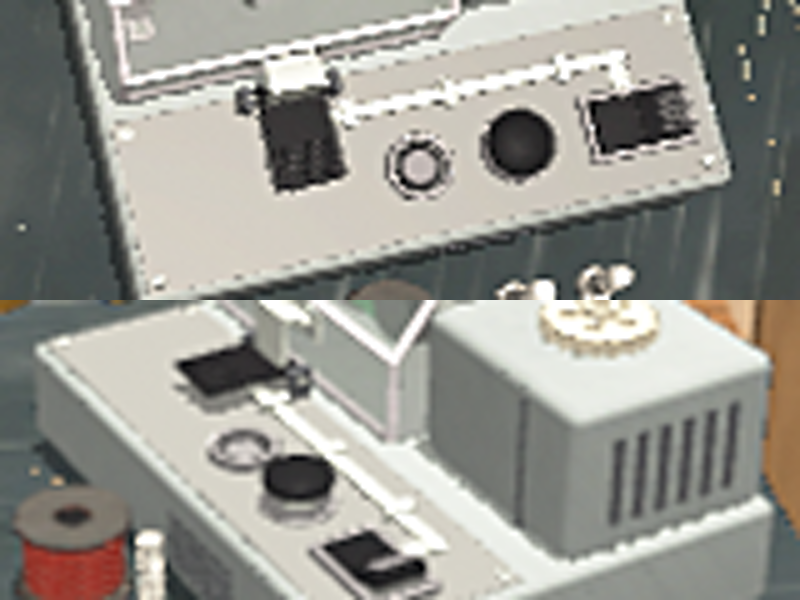

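```bash
cat > h.py <<'E'
import numpy as np
def ray(f,u,v,z):
    R=np.array(f["R"]);t=np.array(f["t"]);c=-R.T@t
    d=R.T@np.array([(u-f["cx"])/f["fx"],(v-f["cy"])/f["fy"],1]);return c+d*(z-c[2])/d[2]
def tri(fs,ps):
    A=[];b=[]
    for f,(u,v) in zip(fs,ps):
        R=np.array(f["R"]);t=np.array(f["t"]);c=-R.T@t
        d=R.T@np.array([(u-f["cx"])/f["fx"],(v-f["cy"])/f["fy"],1]);d/=np.linalg.norm(d)
        P=np.eye(3)-np.outer(d,d);A.append(P);b.append(P@c)
    return np.linalg.solve(sum(A),sum(b))
E
python3 - <<'E'
from rig import eyes
from h import *
import cv2
F={n:eyes.grab_frame(n) for n in("top","side")}
box={"top":(345,180,445,225),"side":(315,220,375,275)}
for n,f in F.items():
    x0,y0,x1,y1=box[n]; m=(f["img"][y0:y1,x0:x1].max(2)<70).astype(np.uint8)
    k,l,st,c=cv2.connectedComponentsWithStats(m,connectivity=4)
    for i in range(1,k):
        if st[i,4]>25: print(n,st[i]+np.array([x0,y0,0,0,0]),c[i]+[x0,y0],[ray(f,*(c[i]+[x0,y0]),z)[:2].round(1) for z in(78,81,87)])
T,S=F["top"],F["side"]
print("stop tri",tri([T,S],[(403.6,203.8),(344.6,250.4)]))
P=lambda u,v:(300+u/5,175+v/5)
for nm,u,v,z in[("rocker R end mid",692,109,82),("rocker L mid",592,125,73),("pad front L",277,190,81),("pad front R",345,177,81),("start",419,165,68),("stop",518,144,87),("deck corner FL",128,300,65),("deck corner FR",730,178,65)]:
    print(nm,ray(T,*P(u,v),z).round(1))
E
```

```text
top [350 192  19  21 228] [359.28947368 202.73245614] [array([ 480.2, -136.3]), array([ 479.8, -135.9]), array([ 478.8, -135.1])]
top [418 192  20  14 161] [425.9378882  198.68944099] [array([ 495.2, -308.7]), array([ 494.7, -307.8]), array([ 493.6, -306.1])]
top [397 197  14  13 135] [403.60740741 203.11111111] [array([ 482.2, -250.6]), array([ 481.7, -249.9]), array([ 480.7, -248.5])]
top [408 215  28   7  37] [421.72972973 217.75675676] [array([ 445.4, -296.6]), array([ 445. , -295.7]), array([ 444.2, -294. ])]
side [321 223  21  11 124] [330.55645161 228.47580645] [array([ 479.5, -137.7]), array([ 478.1, -142.9]), array([ 475.2, -153.3])]
side [338 246  14   9 101] [344.18811881 250.18811881] [array([ 482.2, -247.7]), array([ 480.8, -252.3]), array([ 477.9, -261.6])]
side [350 261  20  12 103] [358.76699029 266.67961165] [array([ 493. , -322.8]), array([ 491.5, -327.1]), array([ 488.5, -335.6])]
stop tri [ 481.26574271 -250.55111633   79.02790859]
rocker R end mid [ 500.3 -340.    82. ]
rocker L mid [ 492.2 -290.5   73. ]
pad front L [ 453. -126.   81.]
pad front R [ 460.6 -160.8   81. ]
start [ 469.7 -201.2   68. ]
stop [ 478.9 -248.4   87. ]
deck corner FL [396.5 -51.7  65. ]
deck corner FR [ 467.4 -364.3   65. ]
```

The top view gives a 320.5 mm front edge against 320 stated, so the fit holds. Machine yaw is about 0.223 and the controls sit about 38 mm behind the front edge. The targets are stop (480,-250), rocker off end (499,-332) and catch pad (472,-139). I'll close the gripper, align the yaw and travel high.

```bash
python3 -m inch '[[0,0,0,0,0,4.1,1],[0.023,-0.017,0,0,0,0,1],[0.023,-0.017,0,0,0,0,1],[0.023,-0.017,0,0,0,0,1],[0.023,-0.017,0,0,0,0,1],[0.023,-0.017,0,0,0,0,1],[0.023,-0.017,0,0,0,0,1],[0.023,-0.017,0,0,0,0,1]]' 20
python3 -m inch '[[0.023,-0.017,0,0,0,0,1],[0.023,-0.017,0,0,0,0,1],[0.023,-0.017,0,0,0,0,1],[0.023,-0.017,0,0,0,0,1],[0.023,-0.017,0,0,0,0,1],[0.023,-0.017,0,0,0,0,1],[0.023,-0.017,0,0,0,0,1],[0,0,0,0,0,0,1]]'
```

```text
clock: 1.0
eef_pos: [312.8, -445.3, 248.2]
tcp_rot: [-3.141, -0.0, 0.223]
contact_force: [1.0, 0.8, -1.0]
opening: 0.001
grasp_force: 0.0
clock: 1.8
eef_pos: [444.5, -292.6, 248.2]
tcp_rot: [-3.141, -0.001, 0.226]
contact_force: [0.1, -0.8, 0.6]
opening: 0.001
grasp_force: 0.0
```

```bash
python3 -m inch '[[0.022,-0.017,0,0,0,0,1],[0.022,-0.016,0,0,0,0,1],[0,0,0.03,0,0,0,1],[0,0,0.03,0,0,0,1],[0,0,0.03,0,0,0,1],[0,0,0.03,0,0,0,1],[0,0,0,0,0,0,1],[0,0,0,0,0,0,1]]'
python3 - <<'E'
from rig import eyes
import cv2,numpy as np
a=eyes.grab_frame("top")["img"][160:235,300:460]; b=eyes.grab_frame("side")["img"][205:280,285:445]
cv2.imwrite("pics/crop1.png",cv2.resize(np.vstack([a[:60],b[:60]]),None,fx=5,fy=5,interpolation=cv2.INTER_CUBIC))
E
```

```text
clock: 2.6
eef_pos: [478.1, -253.1, 128.4]
tcp_rot: [-3.141, 0.001, 0.223]
contact_force: [0.4, -0.2, 0.9]
opening: -0.001
grasp_force: 0.0
```

View pics/crop1.png

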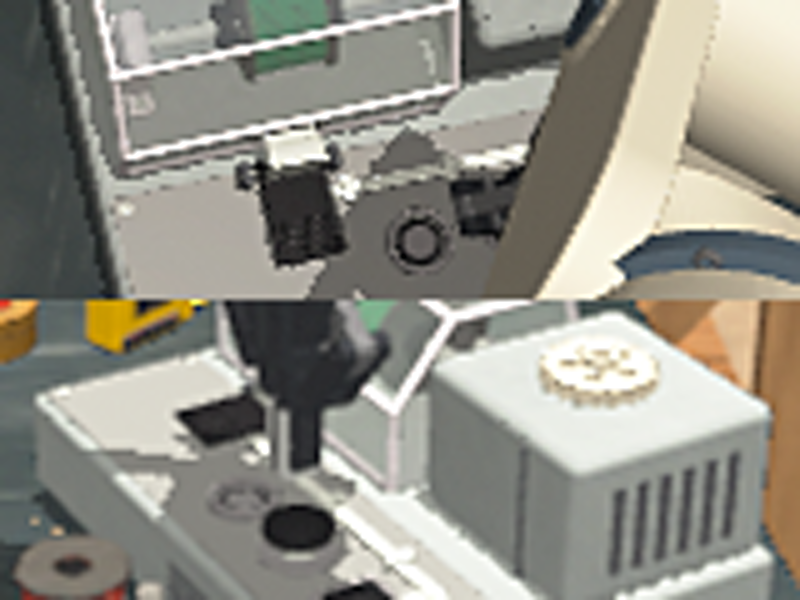

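The fingertip projects at about (343.5,239.3), which matches the view, so the tip is 17 mm below the TCP and directly above the stop head at (344.5,250). Next I'll press the stop key.

```bash
python3 -m inch '[[0,0,0.02,0,0,0,1],[0,0,0.003,0,0,0,1],[0,0,0.002,0,0,0,1],[0,0,0.002,0,0,0,1],[0,0,0,0,0,0,1]]'
python3 -m inch '[[0,0,0.001,0,0,0,1],[0,0,0.001,0,0,0,1],[0,0,0,0,0,0,1]]'
```

```text
clock: 3.2
eef_pos: [478.8, -253.0, 102.0]
tcp_rot: [3.141, -0.001, 0.223]
contact_force: [-0.6, -0.2, 1.7]
opening: 0.002
grasp_force: 1.2
clock: 3.5
eef_pos: [478.5, -252.7, 99.2]
tcp_rot: [-3.142, -0.0, 0.223]
contact_force: [-0.8, -0.4, -1.1]
opening: 0.003
grasp_force: 0.0
```

```bash
python3 -m inch '[[0,0,0.001,0,0,0,1],[0,0,0.001,0,0,0,1],[0,0,0,0,0,0,1]]'
python3 -m inch '[[0,0,0.001,0,0,0,1],[0,0,0.001,0,0,0,1],[0,0,0,0,0,0,1]]'
```

```text
clock: 3.8
eef_pos: [478.4, -252.7, 97.1]
tcp_rot: [-3.141, 0.0, 0.223]
contact_force: [-0.4, 0.2, -0.4]
opening: -0.003
grasp_force: 0.0
clock: 4.1
eef_pos: [478.6, -252.8, 96.5]
tcp_rot: [3.141, -0.0, 0.223]
contact_force: [-5.0, 2.1, 15.7]
opening: 0.001
grasp_force: 8.4
```

The tip is at 79.5 mm with 16 N resistance, so the key is bottomed out. I'll retreat towards the rocker and look.

```bash
python3 -m inch '[[0,0,-0.01,0,0,0,1],[0,0,-0.03,0,0,0,1],[0,0.03,0,0,0,0,1],[0,0.03,0,0,0,0,1],[0,0.023,0,0,0,0,1],[0,0,0,0,0,0,1]]'
python3 - <<'E'
from rig import eyes
import cv2,numpy as np
a=eyes.grab_frame("top")["img"]; b=eyes.grab_frame("side")["img"]
cv2.imwrite("pics/crop2.png",cv2.resize(np.vstack([a[175:235,300:460],b[215:275,285:445]]),None,fx=5,fy=5,interpolation=cv2.INTER_CUBIC))
E
```

```text
clock: 4.7
eef_pos: [497.8, -336.4, 135.8]
tcp_rot: [3.14, -0.001, 0.222]
contact_force: [0.3, 0.5, 0.0]
opening: -0.004
grasp_force: 0.0
```

View pics/crop2.png

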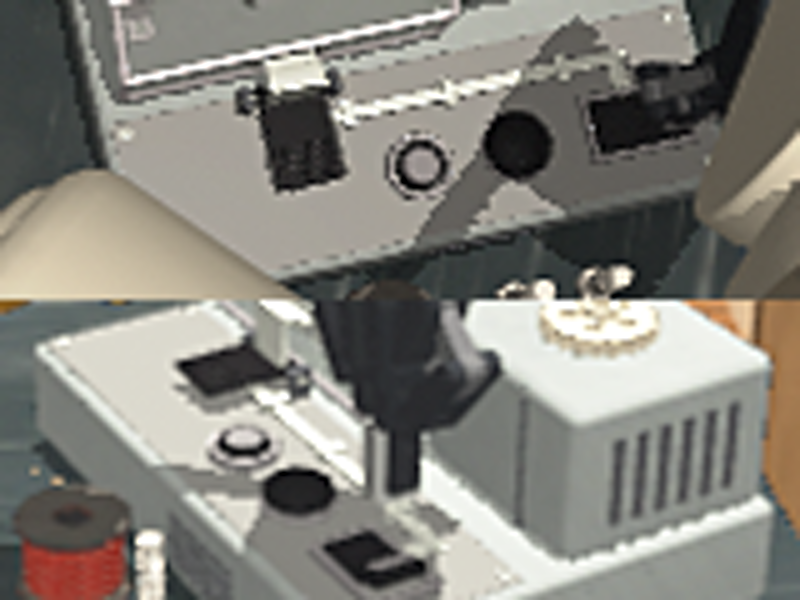

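Start key is up in the side view (crop (243,438)) and the stop head is low at (298,490). The rocker's raised end at side pixel (364,269) agrees with my estimate. Pressing it now.

```bash
python3 -m inch '[[0.001,-0.003,0,0,0,0,1],[0,0,0.03,0,0,0,1],[0,0,0.004,0,0,0,1],[0,0,0.002,0,0,0,1],[0,0,0.001,0,0,0,1],[0,0,0,0,0,0,1]]'
python3 -m inch '[[0,0,0.001,0,0,0,1],[0,0,0.001,0,0,0,1],[0,0,0.001,0,0,0,1],[0,0,0,0,0,0,1]]'
python3 -m inch '[[0,0,0.001,0,0,0,1],[0,0,0.001,0,0,0,1],[0,0,0,0,0,0,1]]'
```

```text
clock: 5.4
eef_pos: [497.6, -330.6, 99.1]
tcp_rot: [3.141, -0.001, 0.223]
contact_force: [-1.0, -0.5, 0.1]
opening: -0.001
grasp_force: 0.0
clock: 5.8
eef_pos: [497.3, -330.7, 95.4]
tcp_rot: [3.141, -0.0, 0.223]
contact_force: [-0.1, -1.3, 1.8]
opening: 0.002
grasp_force: 0.7
clock: 6.1
eef_pos: [496.8, -330.2, 92.9]
tcp_rot: [-3.141, 0.001, 0.223]
contact_force: [-0.3, 0.3, -0.5]
opening: -0.004
grasp_force: 0.0
```

```bash
python3 -m inch '[[0,0,0.001,0,0,0,1],[0,0,0.001,0,0,0,1],[0,0,0,0,0,0,1]]'
python3 -m inch '[[0,0,0.001,0,0,0,1],[0,0,0,0,0,0,1]]'
```

```text
clock: 6.4
eef_pos: [497.1, -330.4, 91.0]
tcp_rot: [-3.141, 0.0, 0.223]
contact_force: [-0.0, -1.3, 0.9]
opening: -0.002
grasp_force: 0.0
clock: 6.6
eef_pos: [497.1, -330.5, 90.2]
tcp_rot: [-3.141, 0.0, 0.223]
contact_force: [0.0, -0.4, 0.3]
opening: -0.001
grasp_force: 0.0
```

```bash
python3 -m inch '[[0,0,0.001,0,0,0,1],[0,0,0.001,0,0,0,1],[0,0,0,0,0,0,1]]'
python3 - <<'E'
from rig import eyes
import cv2,numpy as np
b=eyes.grab_frame("side")["img"]
cv2.imwrite("pics/crop3.png",cv2.resize(b[225:285,320:400],None,fx=8,fy=8,interpolation=cv2.INTER_CUBIC))
E
```

```text
clock: 6.9
eef_pos: [497.3, -330.6, 89.6]
tcp_rot: [3.141, -0.0, 0.223]
contact_force: [-4.2, 2.4, 13.8]
opening: -0.0
grasp_force: 6.9
```

View pics/crop3.png

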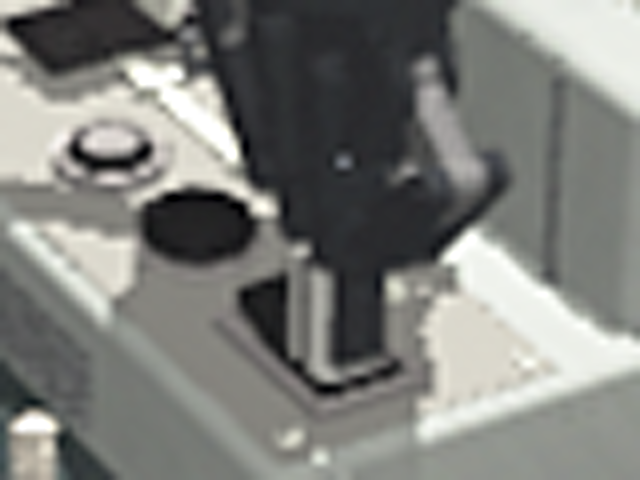

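The finger rests on the rocker's right half, bottomed with 14 N at a tip height of 72.6 mm. Next I'll lift, move over the catch, tilt and check.

```bash
python3 -m inch '[[0,0,-0.01,0,0,0,1],[0,0,-0.035,0,0,0,1],[0.003,-0.032,0,0,0,0,1],[0.003,-0.032,0,0,0,0,1],[0.003,-0.032,0,0,0,0,1],[0.003,-0.032,0,0,0,0,1],[0.003,-0.032,0,0,0,0,1],[0.001,-0.031,0,0,0,0,1]]'
python3 -m inch '[[0,0,0,0,5,0,1],[0,0,0,0,5,0,1],[0,0,0,0,0,0,1]]'
python3 - <<'E'
from rig import eyes
import cv2,numpy as np
a=eyes.grab_frame("top")["img"]; b=eyes.grab_frame("side")["img"]
cv2.imwrite("pics/crop4.png",cv2.resize(np.vstack([a[175:235,300:460],b[215:275,285:445]]),None,fx=5,fy=5,interpolation=cv2.INTER_CUBIC))
E
```

```text
clock: 7.75
eef_pos: [470.5, -139.6, 133.7]
tcp_rot: [3.141, -0.001, 0.223]
contact_force: [0.4, -0.2, 0.2]
opening: -0.003
grasp_force: 0.0
clock: 8.05
eef_pos: [468.7, -140.3, 133.2]
tcp_rot: [-3.141, -0.175, 0.222]
contact_force: [-0.2, 0.3, -0.4]
opening: -0.0
grasp_force: 0.0
```

View pics/crop4.png

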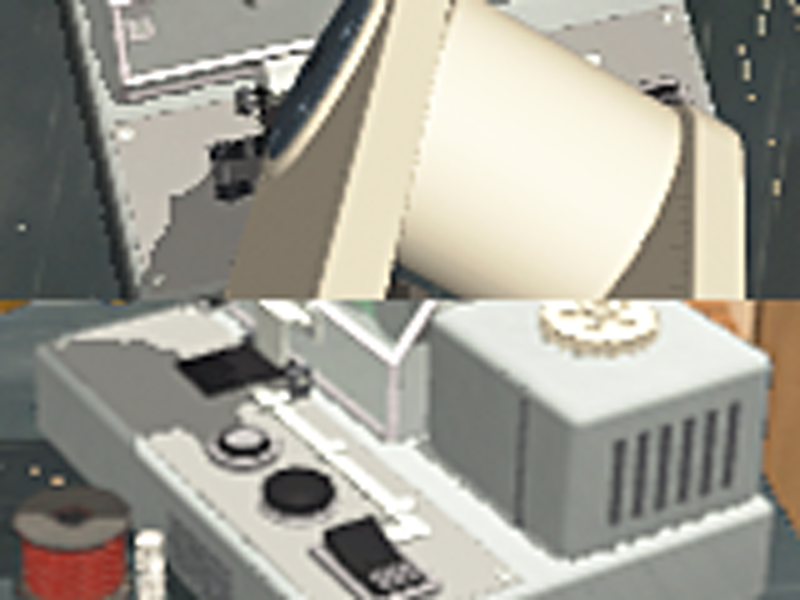

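Rocker is off: its left end is raised at crop (355,530) and its ribbed right end is down at (398,575). Now the catch pad.

```bash
python3 -m inch '[[0.0005,0,0.015,0,0,0,1],[0.0005,0,0.015,0,0,0,1],[-0.0002,0,0.001,0,0,0,1],[0,0,0,0,0,0,1]]'
python3 -m inch '[[-0.0002,0,0.001,0,0,0,1],[-0.0002,0,0.001,0,0,0,1],[-0.0002,0,0.001,0,0,0,1],[0,0,0,0,0,0,1]]'
python3 -m inch '[[-0.0002,0,0.001,0,0,0,1],[-0.0002,0,0.001,0,0,0,1],[0,0,0,0,0,0,1]]'
```

```text
clock: 8.55
eef_pos: [476.9, -139.4, 102.8]
tcp_rot: [-3.141, -0.173, 0.223]
contact_force: [0.1, 0.4, -0.6]
opening: -0.001
grasp_force: 0.0
clock: 8.95
eef_pos: [476.5, -139.4, 100.0]
tcp_rot: [3.141, -0.175, 0.223]
contact_force: [-0.2, 0.0, 0.1]
opening: -0.002
grasp_force: 0.0
clock: 9.25
eef_pos: [476.5, -139.4, 97.8]
tcp_rot: [3.141, -0.175, 0.223]
contact_force: [-0.1, -0.4, 2.3]
opening: -0.002
grasp_force: 1.2
```

```bash
python3 -m inch '[[-0.0002,0,0.001,0,0,0,1],[-0.0002,0,0.001,0,0,0,1],[0,0,0,0,0,0,1]]'
python3 -m inch '[[-0.0002,0,0.001,0,0,0,1],[-0.0002,0,0.001,0,0,0,1],[0,0,0,0,0,0,1]]'
python3 - <<'E'
from rig import eyes
import cv2,numpy as np
b=eyes.grab_frame("side")["img"]
cv2.imwrite("pics/crop5.png",cv2.resize(b[140:280,270:450],None,fx=4,fy=4,interpolation=cv2.INTER_CUBIC))
E
```

```text
clock: 9.55
eef_pos: [476.3, -139.4, 95.7]
tcp_rot: [3.142, -0.174, 0.223]
contact_force: [-0.8, -0.9, 2.7]
opening: 0.0
grasp_force: 1.4
clock: 9.85
eef_pos: [476.4, -139.4, 93.6]
tcp_rot: [3.142, -0.175, 0.223]
contact_force: [-2.0, -1.3, 3.1]
opening: -0.003
grasp_force: 1.8
```

View pics/crop5.png

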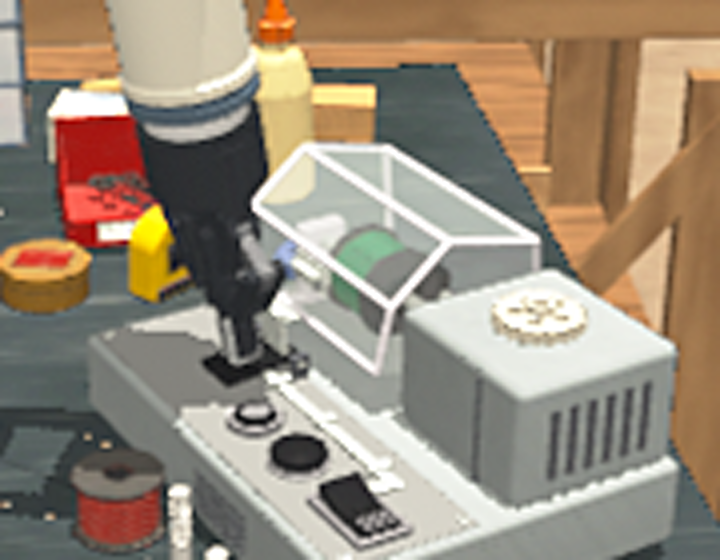

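The finger is on the pad at crop (240,360). The guard is still shut or only just released, so I'll press a little further.

```bash
python3 -m inch '[[-0.0002,0,0.001,0,0,0,1],[0,0,0,0,0,0,1],[0,0,0,0,0,0,1]]'
python3 -m inch '[[-0.0002,0,0.001,0,0,0,1],[0,0,0,0,0,0,1],[0,0,0,0,0,0,1],[0,0,0,0,0,0,1]]'
python3 - <<'E'
from rig import eyes
import cv2,numpy as np
b=eyes.grab_frame("side")["img"]; o=cv2.imread("pics/side0.png")
cv2.imwrite("pics/crop6.png",cv2.resize(b[100:280,270:450],None,fx=3,fy=3,interpolation=cv2.INTER_CUBIC))
print(np.abs(b[165:215,345:410].astype(int)-o[165:215,345:410]).mean())
E
```

```text
clock: 10.2
eef_pos: [476.4, -139.4, 92.8]
tcp_rot: [3.141, -0.175, 0.223]
contact_force: [-2.2, -1.8, 5.6]
opening: 0.003
grasp_force: 3.0
clock: 10.6
eef_pos: [476.4, -139.5, 92.1]
tcp_rot: [3.141, -0.175, 0.223]
contact_force: [-3.6, -0.6, 10.8]
opening: 0.003
grasp_force: 5.5
67.51066666666667
```

The guard region has changed strongly, so it is opening, and the pad is at its stop. I'll back off along the tool axis, away from the guard, and wait.

```bash
python3 -m inch '[[0,0,-0.004,0,0,0,1],[-0.003,0,-0.02,0,0,0,1],[-0.01,0,-0.04,0,0,0,1],[-0.02,0,-0.04,0,0,0,1],[-0.04,0,0,0,0,0,1],[-0.03,0,0,0,0,0,1],[0,0,0,0,0,0,1],[0,0,0,0,0,0,1]]'
for i in 1 2 3; do python3 -m inch '[[0,0,0,0,0,0,1],[0,0,0,0,0,0,1],[0,0,0,0,0,0,1],[0,0,0,0,0,0,1],[0,0,0,0,0,0,1],[0,0,0,0,0,0,1],[0,0,0,0,0,0,1],[0,0,0,0,0,0,1]]' | head -2; done
python3 - <<'E'
from rig import eyes
import cv2,numpy as np
a=eyes.grab_frame("top")["img"]; b=eyes.grab_frame("side")["img"]
cv2.imwrite("pics/fin.png",np.vstack([cv2.resize(a[100:250,240:490],(500,300)),cv2.resize(b[100:300,240:490],(375,300))[:, :].copy() if 0 else cv2.resize(b[125:305,200:500],(500,300))]))
E
```

```text
clock: 11.45
eef_pos: [359.5, -166.0, 176.3]
tcp_rot: [3.141, -0.175, 0.222]
contact_force: [0.8, -0.4, 1.2]
opening: 0.0
grasp_force: 0.0
clock: 12.25
eef_pos: [359.7, -165.9, 176.2]
clock: 13.05
eef_pos: [359.7, -165.9, 176.2]
clock: 13.85
eef_pos: [359.8, -165.9, 176.2]
```

View pics/fin.png

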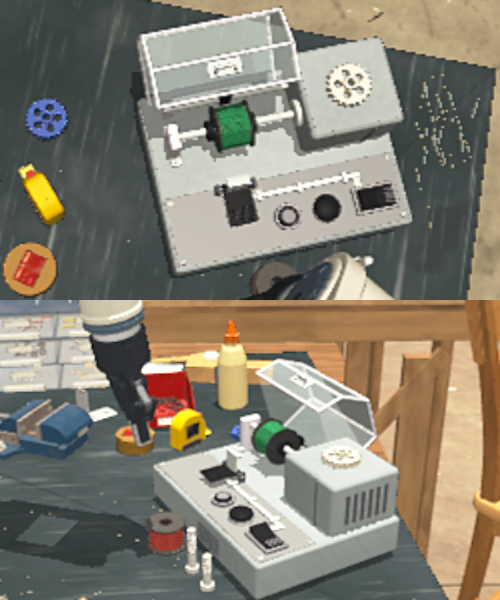

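The guard stands open (side crop around (320,390)), the start key is up, the rocker is off and the loose parts are undisturbed. I'll confirm the guard has stopped moving, then hand in.

```bash
python3 - <<'E'
from rig import eyes
import cv2
cv2.imwrite("pics/w0.png",eyes.grab_frame("side")["img"])
E
python3 -m inch '[[0,0,0,0,0,0,1],[0,0,0,0,0,0,1],[0,0,0,0,0,0,1],[0,0,0,0,0,0,1],[0,0,0,0,0,0,1],[0,0,0,0,0,0,1],[0,0,0,0,0,0,1],[0,0,0,0,0,0,1]]' | head -1
python3 - <<'E'
from rig import r,eyes
import cv2,numpy as np
b=eyes.grab_frame("side")["img"].astype(int); o=cv2.imread("pics/w0.png")
d=np.abs(b-o)[140:290,300:450].max(); print(d)
if d<15: print(r.sign_off())
E
```

```text
clock: 14.8
6
the job is handed in; nothing more can be done
None
```

The job is handed in at about 15 s on the clock: the stop key is in with the start key up, the mains rocker is off, and the guard has sprung open by itself and come to rest, done in that order with no loose things seen to have moved.

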